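# Flag the tired anvil mount

## Robot

A 7-joint arm with a two-finger parallel gripper is mounted at the origin on the work surface. World frame = base frame: x ahead of the robot, y to its left, z up, the work surface at z = 0. Lengths are in m, angles in rad, forces in N, time in s.
With the tool pointing down it reaches from about 0.425 to 0.925 m from the base axis. Payload 6.8 kg.
Tool frame: the origin (TCP) lies on the front face of the gripper's body, between the roots of the fingers; the fingertips stand 73 mm ahead of it and the grasp point (between the pads) lies 54 mm ahead of it (env.nose_length is the distance from the TCP to the fingertips, in m); z points along the fingers, y is the direction in which the jaws open and shut (so a half turn about z gives the same grasp; the last joint's range is limited). The gripper opens to 85 mm and grips with 20 to 120 N. Pads are 22 mm wide; open, the fingers measure 114 mm over their backs; the gripper's body (76 mm by 85 mm) begins 54 mm behind the grasp point. The pads swing forward as they close: fully open they stand 13 mm farther back than shut.
Start: joints at [-1.398, 0.477, 0.022, 1.555, -0.011, 1.109, -0.083], TCP at [0.187, 0.649, 0.304] pointing down, gripper open.
Joint ranges: [-2.96, 2.96], [-0.34, 2.1], [-1.41, 1.46], [0.24, 2.44], [-1.37, 4.51], [0.17, 1.92], [-2.96, 2.96]. Speed limits (rad/s): [2.39, 2.39, 3.14, 3.14, 3.14, 3.14, 3.14].

## Interface

Orientations are given as a unit quaternion [w, x, y, z].
In Python, from cell import env, kin, camera, calibration, job gives the robot as it stands. The module is installed in compiled form; this text tells all that it offers. Calls block until the motion is done:
- env.reach(position, orientation): joint-space move of the TCP to a pose.
- env.movel(position, velocity=0.15, rot=None, stop_force=None): straight line of the TCP; rot=None keeps the orientation; velocity is the mean speed in m/s. With stop_force (N) it stops when the force on the tool has changed by that much, and returns True; else False.
- env.goto_joints(angles): joint-space move.
- env.grip(opening, f_grip=None): finger opening in m; f_grip is the grip in N (None keeps the last); returns when the fingers have stopped.
- env.dwell(seconds).
- kin.inverse_kinematics(position, orientation): joint angles nearest the present ones, or None.
- env.get_state(): the state.
- camera(name): name is "scene" or "side" or "wrist"; returns (picture, depth): 384x512x3 uint8, blue, green, red; 384x512 float32, m along the optical axis (not along the pixel's ray), 0 where there is no reading.
- calibration(name): a dict with "fx", "fy", "cx", "cy" (pixels), "rvec" (rotation vector, rad) and "tvec" (3), from world to camera coordinates, as OpenCV has them. Camera axes: x right, y down, z forward; pixel columns grow to the right and rows downward; lengths in m; the calibration is good to about 2 mm. The wrist camera is an equidistant fisheye: a pixel r from the principal point sees the ray r / f radians off the axis. A picture is of the moment at which its call begins: read the wrist's pose just before it. calibration takes no time and is no camera call; for the wrist camera it gives the pose at the moment of the call.
A pose or a line that the arm cannot do raises env.PlanningError and nothing moves.
- job.job_done(): hands the job in, once; it reports no verdict.
The state is a dict: "time": time; "qpos": joint angles; "joint_velocities": joint speeds; "joint_torque": joint torques, N m; "tcp_pos": TCP position; "orientation": TCP orientation; "force": force on the tool from outside, world axes, zero at the start; "torque": the same for the moment, N m; "opening": finger opening in m.
Only numpy, scipy, OpenCV 4.12 (cv2) and the standard library are available. Lean on these libraries where they do the work, as an engineer would, in place of code of your own. Each camera call takes 0.05 s, during which the arm holds its last target. There are 200 camera calls.

## Task

With a fingertip, press down on the pads of the three spring mounts one after another, starting at the red end of the bed, so that each visibly gives, to find which is the softest; then push the orange tag beside that softest mount fully down. Leave the other two tags up, never pull a tag up or pick anything up, and leave the loose things on the bench where they are.

Things in the scene. Friction and masses are not known exactly. Their poses are not given: they have to be found in the camera images.
- bed: grey steel plate fixed flat on the bench, 150 x 400 x 12 mm, with a red bar (24 mm tall) across its +y end. Origin: centre of its underside; x points away from the robot's side, y along the row to the red end. Three look-alike spring mounts, 130 mm apart in y, stand in a row on it, each with an orange tag 80 mm nearer the robot. Any mount may stand at any of the three places.
- pad_place_1 (a point): fixed point on the bed: centre of the top face, when not pressed, of the pad of the mount nearest the red end. The pad is round, flat and black, 56 mm in diameter, on a coil spring, its top 76 mm above the bench.
- tag_place_1 (a point): fixed point on the bed: centre of the top face, when up, of the tag of the mount nearest the red end: a flat orange cap 26 x 36 mm (bed x by y), 10 mm thick, on a white stem in a dark guide; its top is 65 mm above the bench when up, 41 mm when fully down.
- pad_place_2 (a point): fixed point on the bed: centre of the top face, when not pressed, of the pad of the mount in the middle. The pad is round, flat and black, 56 mm in diameter, on a coil spring, its top 76 mm above the bench.
- tag_place_2 (a point): fixed point on the bed: centre of the top face, when up, of the tag of the mount in the middle: a flat orange cap 26 x 36 mm (bed x by y), 10 mm thick, on a white stem in a dark guide; its top is 65 mm above the bench when up, 41 mm when fully down.
- pad_place_3 (a point): fixed point on the bed: centre of the top face, when not pressed, of the pad of the mount farthest from the red end. The pad is round, flat and black, 56 mm in diameter, on a coil spring, its top 76 mm above the bench.
- tag_place_3 (a point): fixed point on the bed: centre of the top face, when up, of the tag of the mount farthest from the red end: a flat orange cap 26 x 36 mm (bed x by y), 10 mm thick, on a white stem in a dark guide; its top is 65 mm above the bench when up, 41 mm when fully down.
- pad_p (a joint): how far the pad of mount p is pressed down, in m (which place mount p stands at is not told): 0 up at rest (held there by about 1 N of preload), 0.018 on its stop. The spring brings it back up. With 5 N the softest sinks about 15 mm, the others less than 8 mm; even the firmest needs no more than 20 N to reach the stop.
- pad_q (a joint): how far the pad of mount q is pressed down, in m (which place mount q stands at is not told): 0 up at rest (held there by about 1 N of preload), 0.018 on its stop. The spring brings it back up. With 5 N the softest sinks about 15 mm, the others less than 8 mm; even the firmest needs no more than 20 N to reach the stop.
- pad_r (a joint): how far the pad of mount r is pressed down, in m (which place mount r stands at is not told): 0 up at rest (held there by about 1 N of preload), 0.018 on its stop. The spring brings it back up. With 5 N the softest sinks about 15 mm, the others less than 8 mm; even the firmest needs no more than 20 N to reach the stop.
- tag_p (a joint): how far the tag of mount p is pushed down, in m: 0 up as set, 0.024 fully down on its stop, negative if pulled up (to -0.030). Friction of about 2.5 N keeps it where it is left; no spring.
- tag_q (a joint): how far the tag of mount q is pushed down, in m: 0 up as set, 0.024 fully down on its stop, negative if pulled up (to -0.030). Friction of about 2.5 N keeps it where it is left; no spring.
- tag_r (a joint): how far the tag of mount r is pushed down, in m: 0 up as set, 0.024 fully down on its stop, negative if pulled up (to -0.030). Friction of about 2.5 N keeps it where it is left; no spring.
- bush: small brass bush, 22 mm diameter, 30 mm tall, standing loose on the bed between the first and second mount; leave it alone. Origin: centre of its underside.
- stake: small steel forming stake (waisted, 24 mm diameter, 40 mm tall) standing loose on the bed between the second and third mount; leave it alone. Origin: centre of its underside.
- hammer: hammer about 260 mm long lying on the bench on the robot's right; leave it alone. Origin: under the middle of its length, at bench height; its x runs along the handle to the working end.
- screwdriver: screwdriver 200 mm long lying on the bench on the robot's left; leave it alone. Origin: under the middle of its length, at bench height; its x runs along the handle to the working end.
- bowl: steel bowl, 80 mm across, 35 mm tall, beyond the bed; leave it alone. Origin: centre of its underside.
- jar: amber glass jar, 60 mm diameter, 80 mm tall, beyond the bed; leave it alone. Origin: centre of its underside.
- mug: blue mug, 80 mm diameter, 90 mm tall, on the robot's left; leave it alone. Origin: centre of its underside.

How it is judged:
On the way, in this order (a step that is already met when the one before it is completed fails the run):
1. the pad of the mount nearest the red end is pressed down by more than 2 mm (y of the grasp point in the frame of bed between 0.065 and 0.195 m and value of joint any of pad_p, pad_q, pad_r above 0.002 m), for 0.05 s.
2. the pad of the mount in the middle is pressed down by more than 2 mm (y of the grasp point in the frame of bed between -0.065 and 0.065 m and value of joint any of pad_p, pad_q, pad_r above 0.002 m), for 0.05 s.
3. the pad of the mount farthest from the red end is pressed down by more than 2 mm (y of the grasp point in the frame of bed between -0.195 and -0.065 m and value of joint any of pad_p, pad_q, pad_r above 0.002 m), for 0.05 s.
4. the tag beside the softest mount is pushed down by more than 20 mm (value of joint tag_q above 0.02 m), for 0.2 s.
At the end, for the whole second after the job is handed in: The tag beside the softest mount is at least 20 mm down of its 24 mm; the other tags are less than 8 mm down; all pads are back up (within 2 mm); every loose thing is at rest within 30 mm of where it stood (value of joint tag_q above 0.02 m and value of joint tag_p between -0.006 and 0.008 m and value of joint tag_r between -0.006 and 0.008 m and value of joint tag_q above -0.006 m and value of joint each of pad_p, pad_q, pad_r below 0.002 m and distance of each of bush, stake, hammer, screwdriver, bowl, jar, mug from where it was at the start of the episode below 0.03 m and linear speed of each of bush, stake, hammer, screwdriver, bowl, jar, mug below 0.02 m/s); the robot touches nothing.
It fails at once if the tag beside a firmer mount is pushed down (beyond 8 mm) (value of joint any of tag_p, tag_r above 0.008 m).
It fails at once if a tag is pulled up by more than 6 mm (value of joint any of tag_p, tag_q, tag_r below -0.006 m).
It fails at once if a loose thing is lifted, carried or shoved more than 30 mm (distance of any of bush, stake, hammer, screwdriver, bowl, jar, mug from where it was at the start of the episode above 0.03 m).
It also fails if it takes over 48 s, if anything falls off the work surface, if the arm or the gripper's body presses on something with over 40 N, if the wrist force passes 120 N, or if a joint passes its speed limit or range.

## Working session

There is one attempt and no reset: what is moved stays moved. The work goes in short steps, each a Python script; the robot and the scene stay as the last script left them, time stands still between calls to the robot, and variables do not carry over. Pictures are saved under pics/ and viewed, about 8 in all and at most 12, crops included, and the job is handed in when it is done.

```bash
mkdir -p pics; python3 - <<'E'
from cell import env,camera,calibration
import cv2,numpy as np
for n in("scene","side"):
    p,d=camera(n);cv2.imwrite(f"pics/{n}0.png",p);np.savez(f"pics/{n}0.npz",p=p,d=d);c=calibration(n);print(n,c)
s=env.get_state();print(s["time"],s["orientation"],s["force"],s["opening"],env.nose_length)
a=cv2.imread("pics/scene0.png");b=cv2.imread("pics/side0.png")
E
```

```text
scene {'fx': 389.0342337610527, 'fy': 389.0342337610527, 'cx': 259.03715367478867, 'cy': 190.56089085150057, 'rvec': array([ 2.12299654,  1.52195165, -0.4836494 ]), 'tvec': array([-0.1817008 , -0.41427017,  1.36957515])}
side {'fx': 346.7335943193321, 'fy': 346.7335943193321, 'cx': 256.56104161981057, 'cy': 196.95791285833607, 'rvec': array([ 2.10510259, -0.78992102,  0.40974549]), 'tvec': array([-0.44049559,  0.27720205,  0.70998607])}
0.1 [-5.26218020e-05  1.39943068e-01  9.90159209e-01 -8.21774968e-04] [-1.00144407 -0.47639195  0.12729804] 0.0854111819699165 0.0726
```

View pics/scene0.png

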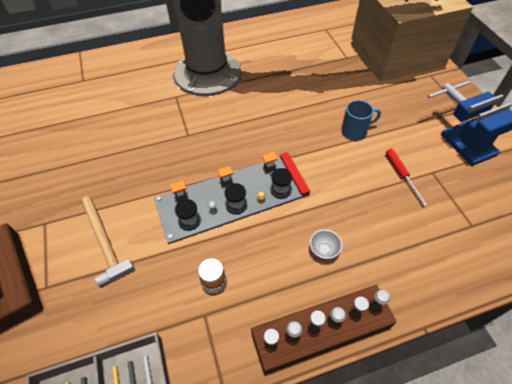

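The scene camera shows the bed with the red bar at (295,174), pads near (281,177), (235,190) and (186,208), and tags near (270,159), (225,173) and (178,188). Next I'll locate them from depth.

```bash
cat > h.py <<'E'
import cv2,numpy as np
from cell import env,kin,camera,calibration,job
def world(n,d,c):
    v,u=np.mgrid[:384,:512];R=cv2.Rodrigues(c["rvec"])[0]
    P=np.stack([(u-c["cx"])/c["fx"]*d,(v-c["cy"])/c["fy"]*d,d],-1)-c["tvec"]
    return P@R
def blobs(m,W,amin):
    n,l,s,ce=cv2.connectedComponentsWithStats(m.astype(np.uint8))
    return [(ce[i].round(1),s[i,4],np.median(W[l==i],0).round(4),W[l==i].mean(0).round(4)) for i in range(1,n) if s[i,4]>=amin]
E
python3 - <<'E'
from h import *
for n in("scene","side"):
    z=np.load(f"pics/{n}0.npz");p,d=z["p"],z["d"];W=world(n,d,calibration(n))
    h=cv2.cvtColor(p,cv2.COLOR_BGR2HSV);H,S,V=h[...,0],h[...,1],h[...,2]
    ok=(d>0)&(W[...,0]>.2)&(W[...,0]<1)&(abs(W[...,1])<.6)
    Z=W[...,2]
    print(n,"orange/tag")
    for b in blobs(ok&(S>170)&(H>4)&(H<18)&(V>120)&(Z>.055)&(Z<.075),W,8):print(*b)
    print("pad")
    for b in blobs(ok&(V<90)&(Z>.069)&(Z<.083),W,20):print(*b)
    print("red")
    for b in blobs(ok&((H<4)|(H>174))&(S>150)&(Z>.018)&(Z<.045),W,30):print(*b)
    print("mid")
    for b in blobs(ok&(Z>.025)&(Z<.06)&(S<90)&(V>100),W,10):print(*b)
E
```

```text
scene orange/tag
[269.3 157.1] 103 [0.4819 0.0601 0.0639] [0.4816 0.0599 0.0637]
[224.8 171.4] 109 [ 0.4899 -0.069   0.0644] [ 0.4897 -0.0692  0.0641]
[177.9 186.2] 117 [ 0.4973 -0.1978  0.0642] [ 0.497  -0.1979  0.064 ]
pad
[383.9  59.9] 32 [0.2228 0.5518 0.0752] [0.2222 0.5524 0.0754]
[360.5 105.5] 81 [0.3856 0.3849 0.076 ] [0.3913 0.3803 0.0759]
[356.8 119.7] 85 [0.4475 0.3386 0.0759] [0.4412 0.343  0.0761]
[281.5 176.8] 294 [0.5641 0.0649 0.0753] [0.5631 0.0646 0.075 ]
[234.9 192.1] 317 [ 0.5701 -0.0643  0.0752] [ 0.5703 -0.0643  0.0751]
[185.6 208.5] 344 [ 0.5787 -0.1937  0.0754] [ 0.5781 -0.1936  0.0752]
[376.8 304.2] 20 [0.9442 0.136  0.0771] [0.9432 0.1369 0.076 ]
red
[397.2 161.8] 178 [0.5849 0.4095 0.0237] [0.5842 0.4097 0.0233]
[294.7 173.1] 347 [0.5308 0.1192 0.0235] [0.5267 0.1192 0.0233]
mid
[271.  163.3] 20 [0.4857 0.0637 0.0406] [0.4853 0.0638 0.0394]
[225.9 177.8] 17 [ 0.4932 -0.0688  0.0384] [ 0.4932 -0.0689  0.0393]
[179.9 192.8] 17 [ 0.5009 -0.1979  0.0376] [ 0.5008 -0.1979  0.0386]
[212.1 204.1] 51 [ 0.5695 -0.1266  0.0477] [ 0.5687 -0.1266  0.0476]
[326.9 241.3]
[... 1255 characters left out ...]
 0.1124 0.0242]
mid
[274.5 167. ] 138 [0.7726 0.1171 0.0336] [0.7675 0.1124 0.033 ]
[453.5 232.7] 390 [ 0.8469 -0.4477  0.0509] [ 0.8822 -0.4295  0.0496]
[455.2 204.8] 30 [ 0.9975 -0.3874  0.0519] [ 0.9973 -0.386   0.0516]
[214.  207.8] 25 [0.4769 0.0549 0.0411] [0.4787 0.0581 0.0407]
[478.8 215.9] 17 [ 0.9981 -0.4496  0.0512] [ 0.9977 -0.4503  0.0512]
[498.8 225.2] 33 [ 0.9978 -0.499   0.0515] [ 0.9976 -0.5007  0.0516]
[282.9 226.3] 45 [ 0.5635 -0.1303  0.0488] [ 0.5643 -0.1299  0.049 ]
[244.2 230.6] 25 [ 0.4833 -0.0693  0.039 ] [ 0.4842 -0.0682  0.0388]
[281.9 257.5] 22 [ 0.4911 -0.2005  0.039 ] [ 0.4915 -0.2001  0.0394]
[389.8 272.8] 264 [ 0.6583 -0.3913  0.0269] [ 0.6577 -0.3919  0.0269]
```

View pics/side0.png

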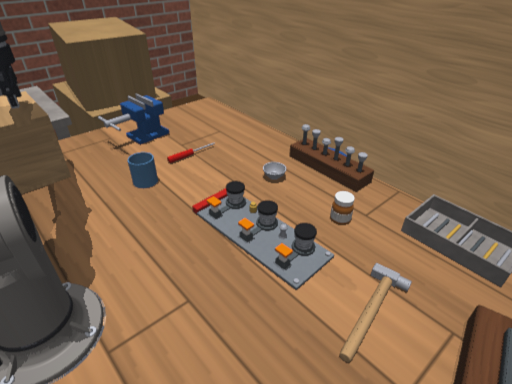

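The side view agrees, with pads at (235,187), (267,207), (305,231) and all tags up. The two cameras differ by about 7 mm, so I'll average them. Next step is to close the gripper and press the pads in order, measuring the force at two depths.

```bash
cat >> h.py <<'E'
PAD=[(.561,.0625),(.567,-.0665),(.575,-.1955)]
TAG=[(.480,.0595),(.4875,-.0707),(.495,-.1997)]
Q=np.array([0,-.0275,.9996,0]);Q/=np.linalg.norm(Q)
N=env.nose_length
def F():
    return np.mean([(env.dwell(.03),env.get_state()["force"])[1] for _ in range(5)],0)
def tip(): return env.get_state()["tcp_pos"][2]-N
E
python3 - <<'E'
from h import *
env.grip(0.0)
x,y=PAD[0];env.reach([x,y,N+.16],Q)
print(env.get_state()["time"],env.get_state()["opening"])
for i,(x,y) in enumerate(PAD):
    if i: env.movel([x,y,N+.10],.15)
    else: env.movel([x,y,N+.095],.15)
    env.dwell(.2);f0=F()
    for z in(.070,.063):
        hit=env.movel([x,y,N+z],.05,stop_force=20);env.dwell(.2)
        print(i+1,z,hit,round(tip(),4),(F()-f0).round(2))
    if i==2:
        p,d=camera("side");cv2.imwrite("pics/press3.png",p)
    env.movel([x,y,N+.10],.12)
print(env.get_state()["time"])
E
```

```text
3.35 -5.916048006805704e-05
1 0.07 False 0.0701 [-1.4  -0.13  7.13]
1 0.063 False 0.0636 [-3.33 -0.26 13.87]
2 0.07 False 0.0702 [-1.94  0.32  4.79]
2 0.063 False 0.0634 [-2.55  0.93  8.79]
3 0.07 False 0.0702 [-0.81  1.38  2.68]
3 0.063 False 0.0634 [ 1.35 -0.21  4.18]
13.7
```

The slopes are clear at about 1.0, 0.6 and 0.22 N/mm, so place 3 is softest. That matches the stated 5 N for about 15 mm. Now I'll push tag 3.

```bash
python3 - <<'E'
from h import *
x,y=TAG[2];env.movel([x,y,N+.10],.12);env.dwell(.2);f0=F()
hit=False
for z in (.068,.055,.045,.0385):
    hit=env.movel([x,y,N+z],.05,stop_force=18);env.dwell(.1);print(z,hit,round(tip(),4),(F()-f0).round(2))
    if hit:break
env.dwell(.3)
env.movel([x,y,N+.12],.12)
env.reach([.40,.30,N+.22],Q);env.dwell(.3)
for n in("scene","side"):
    p,d=camera(n);cv2.imwrite(f"pics/{n}1.png",p);W=world(n,d,calibration(n));h=cv2.cvtColor(p,cv2.COLOR_BGR2HSV);H,S,V=h[...,0],h[...,1],h[...,2]
    m=(d>0)&(S>170)&(H>4)&(H<18)&(V>120)&(W[...,2]>.03)&(W[...,2]<.075)&(abs(W[...,0]-.49)<.05)&(abs(W[...,1]+.07)<.2)
    for b in blobs(m,W,8):print(n,*b)
a=[cv2.resize(cv2.imread("pics/scene1.png")[130:320,60:450],(780,380))[:290],cv2.resize(cv2.imread("pics/side1.png")[130:290,120:420],(780,416))[:300]]
cv2.imwrite("pics/chk.png",np.vstack(a));print(env.get_state()["time"])
E
```

```text
0.068 False 0.0683 [-0.13  0.25 -0.39]
0.055 False 0.0547 [0.04 0.28 0.08]
0.045 False 0.0448 [-0.21  0.33  0.07]
0.0385 True 0.041 [-4.02  2.47 15.77]
scene [269.3 157.2] 103 [0.4813 0.0594 0.064 ] [0.4819 0.0599 0.0638]
scene [224.8 171.3] 109 [ 0.4897 -0.0689  0.0646] [ 0.49   -0.0691  0.0644]
scene [179.5 191.7] 107 [ 0.4982 -0.1984  0.0399] [ 0.4975 -0.1981  0.0397]
side [213.5 200.7] 94 [0.4787 0.0595 0.0657] [0.4795 0.059  0.0652]
side [245.9 223.6] 100 [ 0.486  -0.0736  0.0655] [ 0.4862 -0.0729  0.0651]
side [283.  256.9] 127 [ 0.4929 -0.2021  0.0419] [ 0.4936 -0.2016  0.0412]
21.1
```

View pics/chk.png

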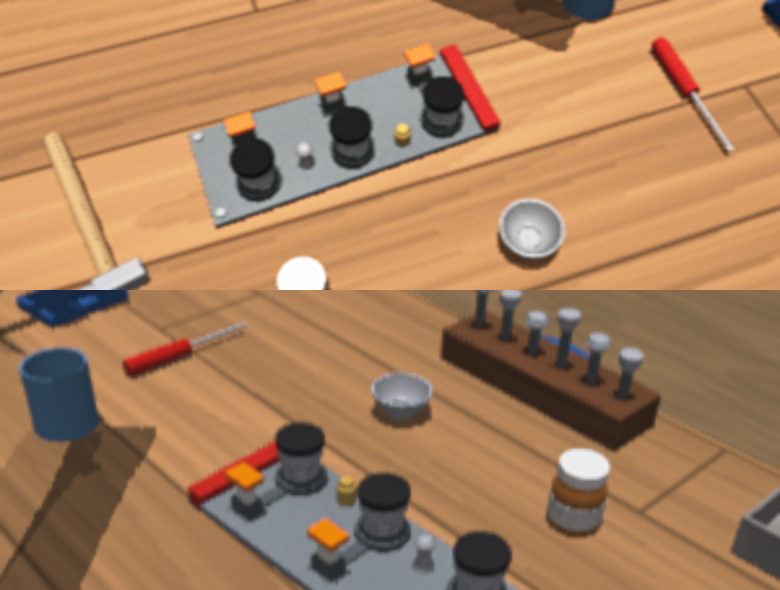

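The check picture shows tag 3 at (240,124) down on its guide. Tags 1 and 2 are up, the pads are up, and the bush, stake and other loose things are in place. I'm handing the job in.

```bash
python3 -c "
from h import *
job.job_done()"
```

```text
the job is handed in; nothing more can be done
```

I pressed the three pads in order from the red end, found the mount farthest from it to be the softest, and pushed its tag fully down. The job is handed in, with about 21 s on the robot's clock.

- **Softest mount:** the measured stiffnesses from the red end were about 1.0, 0.6 and 0.22 N/mm. Each pad was pressed about 12 to 13 mm.
- **Tag:** the fingertip met the stop at z = 41 mm. Both cameras then showed that tag's top at 40–42 mm, and the other two still at 64–66 mm.
- **Rest of the scene:** in the pictures the pads were back up and the loose things looked unmoved. I judged those by eye and did not measure them.
- **Disagreements:**
  - The scene and side cameras differed by about 3–7 mm in position, so I used the average of the two.
  - While the tag was moving, the wrist force read about 0 N at the pauses, not the roughly 2.5 N of friction. The stop force and the cameras still confirm the tag is down.

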